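# Walk a stuck die insert out from under its strap

## Robot

A 7-joint arm with a two-finger parallel gripper is mounted at the origin on a cart in front of the work surface, level with it; the furniture and walls round the work are solid. World frame = base frame: x ahead of the robot, y to its left, z up, the work surface at z = 0. Lengths are in m, angles in rad, forces in N, time in s.
With the tool pointing down it reaches from about 0.425 to 0.875 m from the base axis. Payload 8.4 kg.
Tool frame: the origin (TCP) lies midway between the tips of the shut fingers; the grasp point (between the pads) lies 19 mm behind it; z points along the fingers, y is the line along which they close (so a half turn about z gives the same grasp; the last joint's range is limited). The gripper opens to 85 mm and grips with 20 to 120 N. Pads are 22 mm wide; open, the fingers measure 114 mm over their backs; the gripper's body (76 mm by 85 mm) begins 54 mm behind the grasp point. The pads swing forward as they close: fully open they stand 13 mm farther back than shut.
Start: joints at [1.192, 0.333, 0.04, 1.465, -0.013, 1.343, -0.059], TCP at [0.179, -0.625, 0.231] pointing down, gripper open.
Joint ranges: [-2.58, 2.58], [-0.38, 2.09], [-1.3, 1.39], [0.25, 2.4], [-1.5, 4.64], [0.08, 2.09], [-2.65, 2.65]. Speed limits (rad/s): [2.22, 2.22, 2.79, 2.79, 3.14, 3.14, 3.14].

## Interface

Orientations are given as [roll, pitch, yaw] about the fixed x, y, z axes, in that order (R = Rz(yaw) Ry(pitch) Rx(roll)).
In Python, from station import manip, hand, sense, grab_frame gives the robot as it stands. Calls block until the motion is done:
- manip.reach(position, orientation): joint-space move of the TCP to a pose.
- manip.move_straight(position, v=0.15, orientation=None, f_stop=None): straight line of the TCP; orientation=None keeps the orientation; v is the mean speed in m/s. With f_stop (N) it stops when the force on the tool has changed by that much, and returns True; else False.
- manip.move_joints(angles): joint-space move.
- hand.set_gripper(opening, grasp_force=None): opening from 0.0 (shut) to 1.0 (fully open); grasp_force is the grip in N (None keeps the last); returns when the fingers have stopped.
- manip.sleep(seconds).
- manip.ik(position, orientation): joint angles nearest the present ones, or None.
- sense(): the state.
- grab_frame(name): name is "scene" or "side" or "wrist"; returns a dict with "frame" (420x560x3 uint8, red, green, blue), "mtx" (3x3 intrinsics, pixels), "R" (3x3) and "t" (3): a world point X has camera coordinates R X + t. Camera axes: x right, y down, z forward; pixel columns grow to the right and rows downward; lengths in m; the calibration is good to about 2 mm. A picture is of the moment at which its call begins. There is no depth.
A pose or a line that the arm cannot do raises manip.MotionError and nothing moves.
- manip.sign_off(): hands the job in; it is judged then, once.
The state is a dict: "time_s": time; "joint_pos": joint angles; "joint_vel": joint speeds; "tau": joint torques, N m; "position": TCP position; "tcp_rot": TCP orientation; "wrist_force": force on the tool from outside, world axes, zero at the start; "wrist_torque": the same for the moment, N m; "grip_width": opening from 0.0 (shut) to 1.0 (fully open); "gripper_force": force on a finger pad.
Only numpy, scipy, OpenCV 4.12 (cv2) and the standard library are available. Lean on these libraries where they do the work, as an engineer would, in place of code of your own. Each camera call takes 0.05 s, during which the arm holds its last target. There are 200 camera calls.

## Task

The die insert is stuck in its bed under the bridge strap. Take the lightest hammer and tap the insert's two upright lugs away from you in turn, the left one first and each tap carrying its lug about 15 mm ahead of the other, never letting it cock much beyond 10 degrees, until it lies completely clear of the strap and about square again. Touch the insert with nothing but the hammer, then lay the hammer down on the table and let go.

Things in the scene. Friction and masses are not known exactly. Their poses are not given: they have to be found in the camera images.
- light_hammer: the smallest hammer: steel head 80 long, 24 wide, 26 mm tall on a 252 mm wooden handle, 0.4 kg, lying flat. Origin: mid-length, on its underside. y runs along the handle to the head, centred at y = +108 mm; its striking ends are at x = +40 and -40 mm (either will do). Grip the handle across (along x) near y = +70 mm, by the centre of mass; its axis is 13 mm above the underside
- lug_left (a point): centre of the near striking face of the insert's left lug, 51 mm above the table. The lug is an upright steel block 44 mm wide, 18 mm thick, its face free from 36 to 72 mm above the table. x points away from the robot, square to the face; y from the right lug to the left. The lugs stand at the ends of a 214 mm crossbar over a bed bolted to the table
- lug_right (a point): the same point and axes of the right lug, 170 mm from the left one. In front of the crossbar, between the lugs, the bed and its strap rise no more than 33 mm above the table: a hammer with its underside at 36 mm or more passes over them
- carriage (a joint): how far the insert's centre has slid back along the bed (away from the robot), 0 to 0.072 m; clear of the strap from 0.032. Held by friction: about 3 N, a little more with speed, on one lug moves that lug along the bed while the other stays as the pivot; nothing springs back
- insert (a joint): skew of the insert in its bed, rad, positive with the left lug farther from the robot than the right (insert turned clockwise from above by this angle relative to the bed); one lug 15 mm ahead of the other is 0.088; stops at 0.3 either way

How it is judged:
On the way, in this order (a step that is already met when the one before it is completed fails the run):
1. the light hammer strikes the insert (contact force between light_hammer and insert above 0.5 N).
2. the left lug has been tapped ahead of the right one (by about 8 mm or more) (value of joint insert above 0.05 rad), for 0.1 s.
3. then the right lug has been tapped ahead of the left one (by about 8 mm or more) (value of joint insert below -0.05 rad), for 0.1 s.
At the end, for the whole second after the job is handed in: The insert has slid back at least 32 mm (clear of the strap) and is square in its bed to within 6 degrees; the light hammer lies flat and still on the table top (value of joint carriage above 0.032 m and value of joint insert between -0.105 and 0.105 rad and height (world z) of light_hammer between -0.01 and 0.015 m and angle between light_hammer's own y axis and vertical between 1.4 and 1.74 rad and linear speed of light_hammer below 0.02 m/s); the robot touches nothing.
It fails at once if the insert cocked by more than 12 degrees (value of joint insert above 0.21 rad or value of joint insert below -0.21 rad).
It fails at once if the insert touched by the gripper or arm (contact force between any of the fingers, the arm and insert above 1 N).
It also fails if it takes over 64 s, if anything falls off the work surface, if the arm or the gripper's body presses on something with over 40 N, if the wrist force passes 120 N, or if a joint passes its speed limit or range.

## Working session

There is one attempt and no reset: what is moved stays moved. The work goes in short steps, each a Python script; the robot and the scene stay as the last script left them, time stands still between calls to the robot, and variables do not carry over. Pictures are saved under pics/ and viewed, at most 10 in all, crops included, and the job is handed in when it is done.

```bash
mkdir -p pics; ls
python3 - <<'E'
from station import manip, hand, sense, grab_frame
import cv2,numpy as np
for n in ("scene","side"):
    g=grab_frame(n); cv2.imwrite(f"pics/{n}0.png",g["frame"][:,:,::-1]); print(n,g["mtx"].tolist(),(-g["R"].T@g["t"]).round(3),g["R"].round(3).tolist())
s=sense();print(s["time_s"],s["position"],s["tcp_rot"])
E
```

```text
pics
scene [[406.0470226235388, 0.0, 271.3662700910896], [0.0, 406.0470226235388, 213.56997116600775], [0.0, 0.0, 1.0]] [0.264 0.575 0.518] [[-0.889, -0.457, 0.02], [-0.255, 0.46, -0.85], [0.379, -0.761, -0.526]]
side [[425.8356309223497, 0.0, 281.2919788202122], [0.0, 425.8356309223497, 209.83335339440774], [0.0, 0.0, 1.0]] [ 0.439 -0.761  0.547] [[0.977, -0.212, 0.008], [-0.114, -0.555, -0.824], [0.179, 0.804, -0.567]]
0.1 [ 0.17934732 -0.62434607  0.23050368] [-3.14014936e+00  1.20457007e-04  2.79767122e-01]
```

View pics/scene0.png

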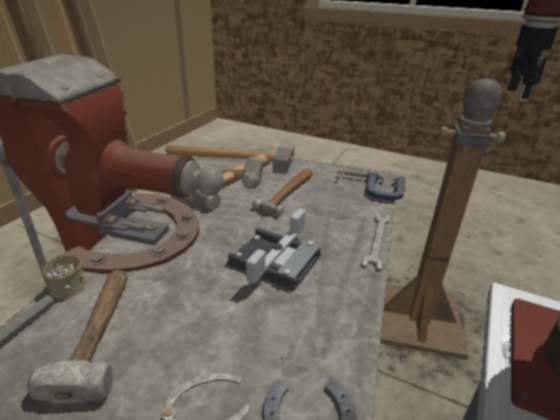

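View pics/side0.png

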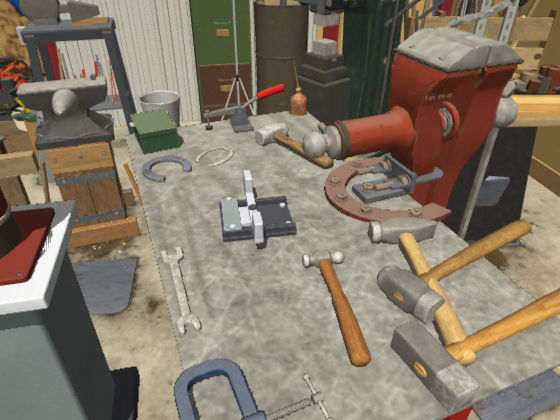

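The side view shows the light hammer with its head at (323,258) and handle end at (361,360). The left lug is at (249,185) and the right at (259,228). In the scene view the hammer head is at (267,207), with the lugs at (257,265) and (298,220). I'll zoom in and compute first estimates.

```bash
cat > h.py <<'E'
from station import manip, hand, sense, grab_frame
import cv2,numpy as np
def ray(g,p):
    d=g["R"].T@np.linalg.inv(g["mtx"])@np.array([p[0],p[1],1.]); return -g["R"].T@g["t"],d
def onz(g,p,z):
    c,d=ray(g,p); return c+d*(z-c[2])/d[2]
def proj(g,X):
    q=g["mtx"]@(g["R"]@np.asarray(X,float)+g["t"]); return q[:2]/q[2]
def tri(ga,pa,gb,pb):
    (a,d),(b,e)=ray(ga,pa),ray(gb,pb)
    s=np.linalg.lstsq(np.c_[d,-e],b-a,rcond=None)[0]; P,Q=a+s[0]*d,b+s[1]*e
    return (P+Q)/2,np.linalg.norm(P-Q)
E
python3 - <<'E'
from h import *
gs,gd=grab_frame("scene"),grab_frame("side")
A=gs["frame"][190:310,210:340];B=gd["frame"][160:260,200:330]
a=cv2.resize(A,None,fx=4,fy=4,interpolation=cv2.INTER_CUBIC);b=cv2.resize(B,None,fx=5,fy=5,interpolation=cv2.INTER_CUBIC)
cv2.imwrite("pics/ca.png",a[:,:,::-1]);cv2.imwrite("pics/cb.png",b[:,:,::-1])
print("head",onz(gd,(323,258),.026),onz(gs,(267,207),.026),"end",onz(gd,(361,360),.013),onz(gs,(310,172),.013))
print(tri(gs,(257,265),gd,(249,185)),tri(gs,(298,220),gd,(259,228)))
# hammer by colour in side view: wood handle
m=cv2.inRange(cv2.cvtColor(gd["frame"],cv2.COLOR_RGB2HSV),(3,110,50),(20,255,230))
n,l,st,c=cv2.connectedComponentsWithStats(m)
k=l[300,339] or max(range(1,n),key=lambda i:st[i,4]);print(st[k]); 
v,u=np.where(l==k);P=np.array([onz(gd,p,.013) for p in zip(u,v)])[:,:2]
print(P.mean(0),cv2.minAreaRect(P.astype(np.float32)),cv2.fitLine(P.astype(np.float32),cv2.DIST_L2,0,.01,.01).ravel())
E
```

```text
head [ 0.64595259 -0.19100011  0.026     ] [ 0.64047924 -0.15794936  0.026     ] end [ 0.63979858 -0.40576941  0.013     ] [ 0.63382962 -0.40864312  0.013     ]
(array([0.54610494, 0.06300339, 0.04509619]), np.float64(0.0012754699067602394)) (array([ 0.53985268, -0.10722861,  0.04959532]), np.float64(0.001332129017208781))
[ 319  260   52  107 1725]
[ 0.64451916 -0.32023592] ((0.6460942625999451, -0.2988786995410919), (0.23368950188159943, 0.030909718945622444), 86.61389923095703) [ 0.04923648  0.99878716  0.64451915 -0.3202359 ]
```

View pics/ca.png

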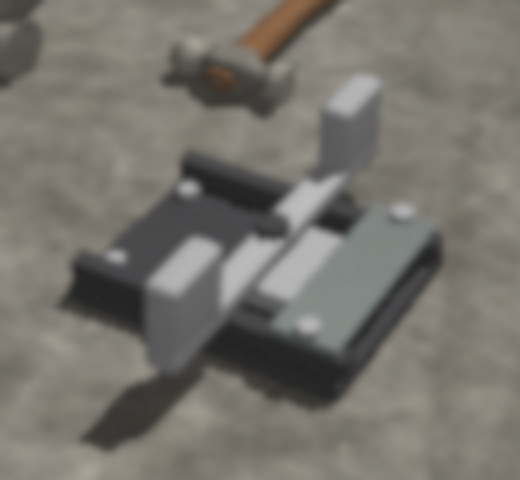

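View pics/cb.png

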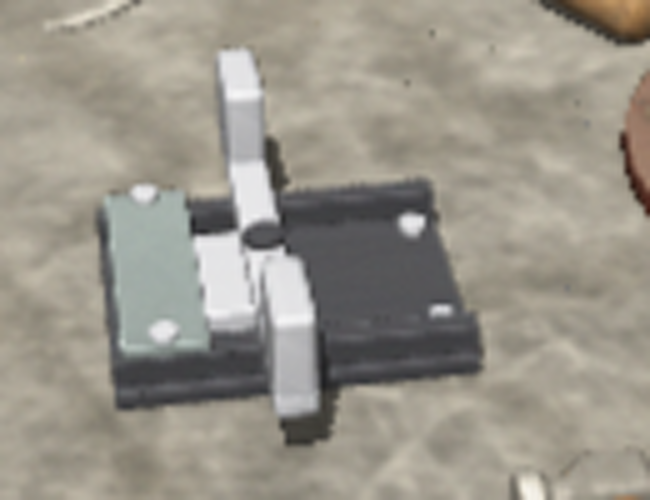

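The crops show both lug tops and the hammer clearly. The bed lies nearly square to world x, with the strap on the robot side. In crop b the near top edges of the lugs are (220,50)-(225,97) on the left and (265,258)-(275,325) on the right.

Run:
```python
from h import *
gs,gd=grab_frame("scene"),grab_frame("side")
B=lambda p:(p[0]/5+199.6,p[1]/5+159.6); A=lambda p:(p[0]/4+209.6,p[1]/4+189.6)
for n,q in (("L",[(220,50),(250,50),(262,95),(225,97)]),("R",[(265,258),(300,258),(315,322),(275,325)])):
    print(n,"side",[onz(gd,B(p),.072)[:2].round(4).tolist() for p in q])
for n,q in (("L",[(190,237),(220,243),(178,295),(148,287)]),("R",[(358,75),(381,80),(348,121),(322,112)])):
    print(n,"scene",[onz(gs,A(p),.072)[:2].round(4).tolist() for p in q])
print("bed edges",[onz(gd,B(p),.03)[:2].round(4).tolist() for p in [(105,197),(120,350),(190,192),(208,348)]])
print("head ends",onz(gd,(305,261),.013),onz(gd,(343,257),.013))
o=np.array([.642,-.281,.013])
for y in(-.126,.07,.108): print(proj(gd,o+[y*.035,y,0]),proj(gs,o+[y*.035,y,0]))
for p,yw in (((.645,-.21,.1),1.57),((.645,-.21,.1),-1.57),((.5,.025,.045),1.57),((.5,.025,.045),-1.57),((.56,-.15,.045),-1.57)):
    q=manip.ik(p,[np.pi,0,yw]);print(yw,None if q is None else np.round(q,2))
```

```text
L side [[0.5391, 0.0887], [0.5525, 0.086], [0.5515, 0.0449], [0.5353, 0.0464]]
R side [[0.533, -0.0799], [0.5464, -0.0826], [0.5447, -0.1253], [0.5297, -0.1242]]
L scene [[0.5517, 0.0515], [0.5375, 0.0489], [0.5359, 0.0908], [0.5502, 0.0922]]
R scene [[0.5427, -0.1177], [0.5298, -0.119], [0.5286, -0.0735], [0.5439, -0.0748]]
bed edges [[0.4792, 0.0415], [0.4742, -0.072], [0.5167, 0.0381], [0.5089, -0.0778]]
head ends [ 0.61534673 -0.17812906  0.013     ] [ 0.68940492 -0.18178023  0.013     ]
[359.88002251 360.97298803] [308.55401148 171.93473209]
[324.93233742 270.53154483] [275.4451274  201.52323048]
[319.73798566 257.08903303] [267.87910928 208.28477262]
1.57 [ 0.63  0.54 -0.52  1.51  0.28  1.17  0.06]
-1.57 [-0.51  0.82  1.21  1.58 -0.79  1.3  -2.33]
1.57 [ 0.61  0.34 -0.84  1.99  0.31  0.95 -0.39]
-1.57 [ 0.8   0.44 -1.09  1.98  0.46  1.    2.63]
-1.57 [-0.71  0.71  1.21  1.88 -0.75  1.11 -2.35]
```

Lug faces come out at about (0.537, 0.068) and (0.531, -0.100), 168 mm apart, with bed yaw about -0.04. The hammer's origin is about (0.646, -0.282) with yaw about -0.045. These all match the given sizes, so I'll pick it up.

Run:
```python
from h import *
o=[np.pi,0,np.pi/2-.045]
manip.reach([.650,-.212,.14],o)
manip.move_straight([.650,-.212,.006],v=.12)
hand.set_gripper(0.0,90); s=sense(); print(s["time_s"],s["grip_width"],s["gripper_force"],s["position"])
manip.move_straight([.650,-.212,.16],v=.12)
s=sense(); print(s["time_s"],s["grip_width"],s["gripper_force"],s["wrist_force"],s["wrist_torque"])
# stage in front of left lug, above
manip.move_straight([.46,.03,.16],v=.2)
gs,gd=grab_frame("scene"),grab_frame("side")
im=np.hstack([cv2.resize(gd["frame"][60:300,120:400],None,fx=1.42,fy=1.42),cv2.resize(gs["frame"][100:340,180:460],None,fx=1.42,fy=1.42)])
cv2.imwrite("pics/stage.png",im[:,:,::-1]); print(sense()["position"],sense()["tcp_rot"],sense()["time_s"])
```

```text
4.4333 0.24825956800617952 88.44814436801244 [ 0.65018921 -0.21205501  0.00653162]
5.8667 0.24871073356654716 88.4428301663138 [-1.06141224  0.58113794 -5.71995326] [ 0.24800248 -0.04991748  0.02726346]
[0.46033922 0.0294006  0.15986191] [-3.14132356e+00 -3.61359407e-04  1.52472015e+00] 7.6583
```

View pics/stage.png

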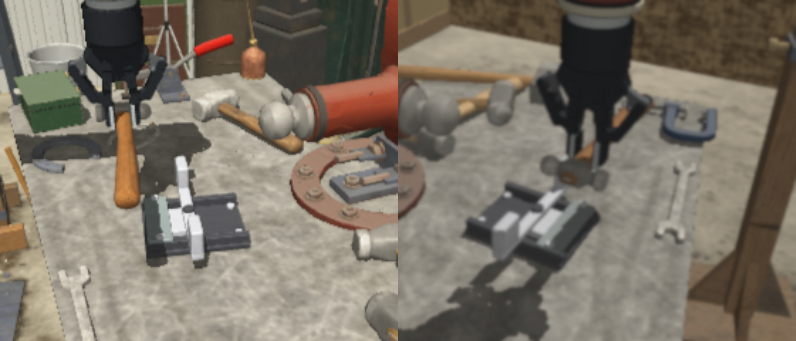

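The hammer is held level with its head toward +y and its handle extending toward -y. In the scene view the head ends are near (283,216) and (324,227). I'll check that against the predicted head pose.

Run:
```python
from h import *
gs=grab_frame("scene"); t=sense()["position"]; print(t)
I=gs["frame"][195:250,260:345]; cv2.imwrite("pics/head.png",cv2.resize(I,None,fx=7,fy=7,interpolation=cv2.INTER_CUBIC)[:,:,::-1])
ux=np.array([np.cos(.045),-np.sin(.045),0]);uy=np.array([np.sin(.045),np.cos(.045),0])
for a in(-.04,0,.04):
  for b in (.026,.05):
    print(a,b,((proj(gs,t+[0,0,.0075]+a*ux+b*uy)-[259.6,194.6])*7).round())
```

```text
[0.460288   0.02949898 0.15985589]
-0.04 0.026 [479. 219.]
-0.04 0.05 [435. 270.]
0 0.026 [318. 169.]
0 0.05 [271. 218.]
0.04 0.026 [165. 121.]
0.04 0.05 [115. 168.]
```

View pics/head.png

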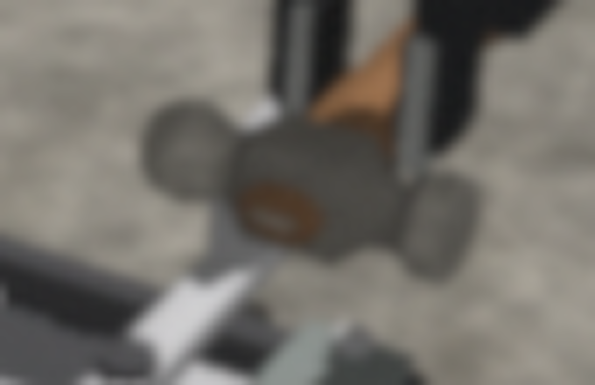

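The head matches the prediction to within about 2 mm: the wood end is at (280,212) against (271,218) predicted. Now the first left tap.

```bash
cat >> h.py <<'E'
TH=.045
ux=np.array([np.cos(TH),-np.sin(TH),0]);uy=np.array([np.sin(TH),np.cos(TH),0])
FACE={"L":np.array([.537,.068,0]),"R":np.array([.531,-.100,0])}
BIAS={"L":.003,"R":0.}
Z=.045
def tcp(side,d,z=Z):   # TCP with the striking end d beyond the lug's original face
    return FACE[side]+(d-.04)*ux+(BIAS[side]-.038)*uy+[0,0,z]
def tap(side,start,end):
    manip.move_straight(tcp(side,start-.012),v=.08)
    f0=sense()["wrist_force"]
    hit=manip.move_straight(tcp(side,start+.006),v=.02,f_stop=2.0)
    d=(sense()["position"]-tcp(side,0))@ux
    print(side,"contact",hit,round(d*1e3,1),(sense()["wrist_force"]-f0).round(2))
    manip.move_straight(tcp(side,end),v=.04)
    print("end",round(((sense()["position"]-tcp(side,0))@ux)*1e3,1),(sense()["wrist_force"]-f0).round(2),sense()["time_s"])
    manip.sleep(.2)
def lugs(tag=None):
    g=grab_frame("side"); 
    if tag: cv2.imwrite(f"pics/{tag}.png",cv2.resize(g["frame"][140:270,190:340],None,fx=4,fy=4,interpolation=cv2.INTER_CUBIC)[:,:,::-1])
    return g
E
python3 - <<'E'
from h import *
manip.move_straight(tcp("L",-.035,.12),v=.15)
manip.move_straight(tcp("L",-.035),v=.1)
tap("L",0,.015)
lugs("L1")
E
```

```text
L contact True -0.8 [-0.03  1.15 -0.3 ]
end 15.2 [-1.62  0.76 -1.12] 10.6667
```

View pics/L1.png

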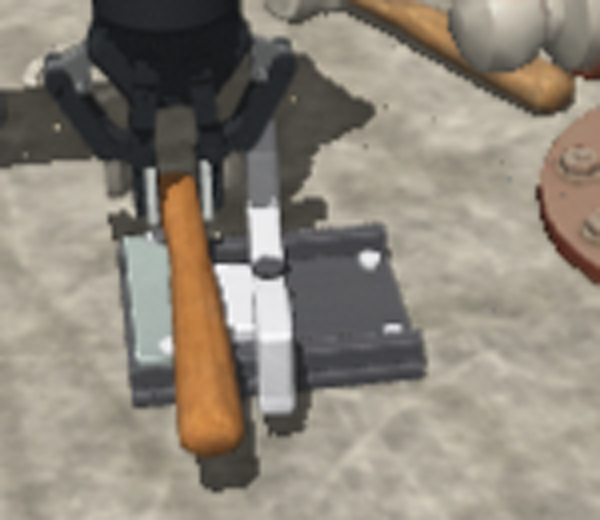

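The picture shows the crossbar turned: the left lug has moved away to (262,170) while the right one stays at (272,310). I'll back off, measure the lug tops numerically against the first image, and then tap the right lug if it checks out.

```bash
cat >> h.py <<'E'
ref=cv2.imread("pics/side0.png")[:,:,::-1]
ROI={"L":(241,168,15,14),"R":(250,209,16,20)}  # lug tops in the first side picture
def shifts():
    g=grab_frame("side"); out={}
    for k,(x,y,w,h) in ROI.items():
        up=lambda i:cv2.resize(i,None,fx=4,fy=4,interpolation=cv2.INTER_CUBIC)
        T=up(np.ascontiguousarray(ref[y:y+h,x:x+w])); S=up(np.ascontiguousarray(g["frame"][y-12:y+h+12,x-8:x+w+50]))
        _,v,_,loc=cv2.minMaxLoc(cv2.matchTemplate(S,T,cv2.TM_CCOEFF_NORMED))
        c=np.array([x+w/2,y+h/2]); n=c+np.array(loc)/4-[8,12]
        out[k]=(onz(g,n,.072)-onz(g,c,.072))[:2].round(4).tolist()+[round(v,2)]
    print("shifts",out,"skew",round((out["L"][0]-out["R"][0])/.17,3)); return out
E
python3 - <<'E'
from h import *
manip.move_straight(tcp("L",-.03),v=.12)
manip.move_straight(tcp("L",-.05,.20),v=.2)
shifts(); lugs("L1b"); print(sense()["time_s"])
E
```

```text
shifts {'L': [0.0164, 0.0001, 0.79], 'R': [0.0012, 0.0014, 0.89]} skew 0.089
12.475
```

View pics/L1b.png

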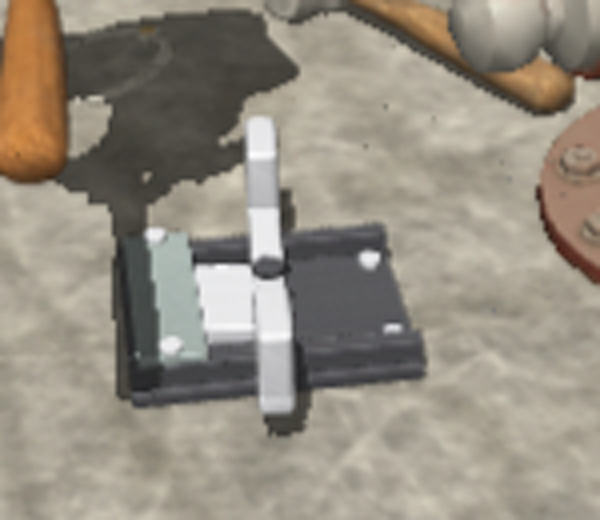

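The view is unobstructed: the left lug is ahead by about 15 mm (skew ≈ 0.089). Next, tap the right lug out to 30 mm.

Run:
```python
from h import *
manip.move_straight(tcp("R",-.04,.12),v=.2)
manip.move_straight(tcp("R",-.03),v=.12)
tap("R",0,.030)
manip.move_straight(tcp("R",-.03),v=.15)
manip.move_straight(tcp("L",-.04,.20),v=.25)
shifts(); print(sense()["time_s"])
```

```text
R contact True -0.4 [-0.16  0.36  0.21]
end 30.4 [-1.6   0.66 -1.03] 16.3083
shifts {'L': [0.0153, 0.0003, 0.78], 'R': [0.0324, -0.0058, 0.89]} skew -0.101
18.1833
```

Run:
```python
from h import *
manip.move_straight(tcp("L",-.03,.12),v=.2)
manip.move_straight(tcp("L",-.015),v=.12)
tap("L",.014,.046)
manip.move_straight(tcp("L",-.02),v=.15)
manip.move_straight(tcp("L",-.05,.20),v=.25)
shifts(); print(sense()["time_s"])
```

```text
L contact True 14.2 [0.35 0.35 0.98]
end 46.4 [-1.67 -0.08 -0.08] 21.5083
shifts {'L': [0.0476, -0.0004, 0.94], 'R': [0.0329, -0.0009, 0.94]} skew 0.086
23.1333
```

Run:
```python
from h import *
manip.move_straight(tcp("R",-.02,.12),v=.2)
manip.move_straight(tcp("R",.0),v=.12)
tap("R",.030,.046)
manip.move_straight(tcp("R",-.01),v=.15)
manip.move_straight(tcp("R",-.03,.18),v=.2)
manip.move_straight([.645,-.23,.16],v=.2)
shifts()
manip.move_straight([.645,-.23,.03],v=.15)
print(manip.move_straight([.645,-.23,.005],v=.03,f_stop=6),sense()["position"])
hand.set_gripper(1.0); manip.sleep(.2)
manip.move_straight([.645,-.23,.20],v=.12)
manip.move_straight([.50,-.40,.30],v=.25)
s=shifts(); print(sense()["time_s"],sense()["wrist_force"])
g=grab_frame("side"); cv2.imwrite("pics/end.png",g["frame"][:,:,::-1])
```

```text
R contact True 31.5 [-0.27  0.08  1.35]
end 46.2 [-2.73  0.8   0.7 ] 26.65
shifts {'L': [0.0613, -0.0282, 0.57], 'R': [0.0475, -0.0039, 0.89]} skew 0.081
True [ 0.64471532 -0.22975921  0.00661588]
shifts {'L': [0.0467, 0.0009, 0.91], 'R': [0.0463, -0.0137, 0.83]} skew 0.002
35.0083 [-0.65825931  0.56036279 -0.48624083]
```

View pics/end.png

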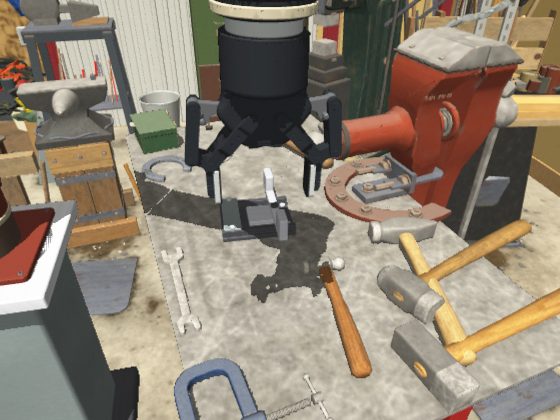

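The insert is square and about 46 mm back, with its lugs at (269,185) and (283,222). The hammer lies flat on the table with its head at (325,267), and the gripper is clear of everything.

```bash
python3 -c "
from station import manip
print(manip.sign_off())"
```

```text
the job is handed in; nothing more can be done
None
```

The job is handed in: measured from the camera, the insert slid back about 46 mm (clear of the strap) and sits square to about 0.002 rad; the light hammer lies flat on the table, released, with 35 s on the clock at the last check; no verdict was returned.

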